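# Make the foil press ready: supply on, head wound down to its mark

## Robot

A 6-joint arm with a two-finger parallel gripper is mounted at the origin on the work surface. World frame = base frame: x ahead of the robot, y to its left, z up, the work surface at z = 0. Lengths are in m, angles in degrees, forces in N, time in s.
With the tool pointing down it reaches from about 0.325 to 1 m from the base axis. Payload 5.1 kg.
Tool frame: the origin (TCP) lies on the centre line of the jaws, within the pads' length; the fingertips stand 8 mm ahead of it and the grasp point (between the pads) lies 11 mm behind it; z points along the fingers, y is the line along which they close (so a half turn about z gives the same grasp; the last joint's range is limited). The gripper opens to 85 mm and grips with 20 to 120 N. Pads are 22 mm wide; open, the fingers measure 114 mm over their backs; the gripper's body (76 mm by 85 mm) begins 54 mm behind the grasp point. The pads swing forward as they close: fully open they stand 13 mm farther back than shut.
Start: joints at [66.83, 7.093, 94.555, -0, 78.352, -4.733], TCP at [0.206, 0.617, 0.239] pointing down, gripper open.
Joint ranges: [-149.61, 149.61], [-58.7, 133.49], [1.44, 155.28], [-77.14, 257.14], [18.33, 153.61], [-166.67, 166.67]. Speed limits (degrees/s): [147.25, 147.25, 180, 180, 180, 180].

## Interface

Orientations are given as a 3x3 rotation matrix whose columns are the frame's x, y, z axes.
In Python, from workcell import state, read_camera, sign_off gives the robot as it stands.
- The arm moves only by the tool carry_out, never from a script. Its argument "deltas" is a list of rows, each a list of 6 numbers: the shift along the tool's x, y, z in units of 0.04 m (1.0 is 0.04 m), then the turn, a rotation vector about the tool's x, y, z in units of 6 degrees (1.0 is 6 degrees). A call has 1 to 5 rows; each row shifts and turns the commanded pose from where the row before left it, along the tool's axes as they then stand; what a row does not reach is not made up. A row lasts 1/12 s, in which the tool goes at most 41.7 mm and 7.16 degrees, less where a joint would pass 70% of its speed; a pose out of reach is approached as far as the arm can. A call with a number of a shift or a turn outside -1 to 1 is refused whole. A call with a gripper value outside its range is refused whole. "fingers" is the opening, from -1 (shut) to 1 (fully open), set as the call begins (left out, the last holds). The fingers move at their own pace and stop on an object; "force" is the grip in N (left out, the last holds). Time passes only in rows, so rows that do not move let the fingers close. It gives the time, the measured TCP pose, the force, the opening and the grip force at its end, in the units of the state.
- state(): the state, without advancing time (a new reading comes with each control period).
- read_camera(name): name is "scene" or "top" or "wrist"; returns a dict with "img" (384x512x3 uint8, blue, green, red), "intrinsics" (3x3 intrinsics, pixels), "k1" (the pictures are not rectified: a ray, as slopes to the right and down, at radius r is drawn at 1 + k1 r^2 times it, then the intrinsics apply), "rvec" (rotation vector, rad) and "tvec" (3), from world to camera coordinates, as OpenCV has them. Camera axes: x right, y down, z forward; pixel columns grow to the right and rows downward; lengths in m; the calibration is good to about 2 mm. A picture is of the moment at which its call begins. There is no depth.
- sign_off(): hands the job in; it is judged then, once.
The state is a dict: "clock": time; "joint_pos": joint angles; "joint_velocities": joint speeds; "effort": joint torques, N m; "tcp_pos": TCP position; "tcp_rot": TCP orientation; "ft_force": force on the tool from outside, world axes, zero at the start; "moment": the same for the moment, N m; "finger_gap": finger opening in m; "grip_force": force on a finger pad.
Only numpy, scipy, OpenCV 4.12 (cv2) and the standard library are available. Lean on these libraries where they do the work, as an engineer would, in place of code of your own. Each camera call takes 0.05 s, during which the arm holds its last target. There are 200 camera calls.

## Task

Make the foil press ready for the next batch of covers. First see that its supply is on: the pilot lamp on the supply box is dead, so feel with a fingertip which way the toggle is thrown and throw it to ON (towards the green bar) only if it is off; do not force it, and if it is on already do not switch it off even for a moment. Then wind the handwheel until the yellow pointer on the head is level with the red marker on the scale, let go, and leave everything else on the bench where it stands.

Things in the scene. Friction and masses are not known exactly. Their poses are not given: they have to be found in the camera images.
- supply_box: Fixed grey case with a cream lid, 150 (x) x 100 (y) x 70 mm tall. Origin: centre of its underside. On the lid's middle stands the metal toggle (next entry). Lid edge towards +x: dead pilot lamp, black fuse cap (both 80 mm tall), cable. ON is towards box +x (green bar on the lid), OFF towards -x (black bar). Which way it is thrown is not given: it must be felt.
- toggle_pivot (a point): The toggle's pivot, fixed in the box, 66 mm above the table; axes as the box's. A 10 mm shank rises from it to an 18 mm ball, centre 47 mm from the pivot. The bat rests 0.32 rad to either side of upright: ball centre at x = +15 mm (ON) or -15 mm (OFF), 111 mm above the table. It springs to the nearer end; about 8 N on the ball tips it over. A nut 28 mm across stands 5 mm above the lid round it.
- press: Fixed green screw press; origin: centre of its base's underside, on the screw's vertical axis. Base 190 (x) x 230 (y) x 26 mm; columns at y = +-95 mm; crown 66 x 230 mm, top 174 mm above the table. White scale on the +x side. Turning the red handwheel clockwise seen from above lowers head, screw and wheel together, 20 mm a turn, up to 50 mm; it stays where it is left.
- handle (a point): Middle of the black upright crank handle on the wheel's rim: 24 mm across, 56 mm tall (28 mm above and below this point), free to spin on its pin, 70 mm from the screw axis. It starts 262 to 284 mm above the table, anywhere round the wheel, and goes down with the wheel. Rim 15 mm thick, its top 32 mm below this point; hub cap 17 mm below this point. About 2 N at the handle turns the wheel.
- pointer (a point): Tip of the yellow pointer on the press head, in front of the scale (+x side); it moves up and down with the head and starts 12 to 44 mm above the red marker.
- mark: Red marker clipped to the scale beside the pointer's path, fixed for this job; its line is 8 mm high and 16 mm wide. Origin: middle of the line. The pointer is right when it is as high as this origin.
- packets_a: stack of red and gold leaf packets, 62 mm square, 48 mm tall, between the press and the supply box; origin under its centre on the table. To be left alone.
- foil_roll: standing roll of gold foil, 68 mm across, 100 mm tall; origin under its centre on the table. To be left alone.
- pen: white marker pen with a red cap, lying, 120 mm long, 14 mm thick; origin on the table under its middle. To be left alone.
- cases: pile of white plastic cases, 112 x 82 x 28 mm; origin under its centre on the table. To be left alone.
Not all that is in view belongs to the job. Several things have the shape of the supply_box; the one meant has the colours described above.

How it is judged (in metres and radians):
On the way:
1. a fingertip feels the toggle before the head is wound down ((contact force between the fingers and toggle_c0 above 0.5 N or contact force between the fingers and toggle_c1 above 0.5 N) and distance of pointer from where it was at the start of the episode below 0.008 m), for 0.02 s.
At the end, for the whole second after the job is handed in: the toggle rests at ON, towards the green bar (its ball over 10 mm to that side of upright), and the pointer's tip is level with the middle of the red marker within 4 mm; the hand has let go (x of toggle_c0 in the frame of supply_box above 0.01 m and z of pointer in the frame of mark between -0.004 and 0.004 m); the robot touches nothing.
It fails at once if the toggle, found on, is switched off (x of toggle_c0 in the frame of supply_box below -0.006 m and distance of toggle_c0 from where it was at the start of the episode above 0.017 m).
It fails at once if the head is wound more than 8 mm while the supply is off (x of toggle_c0 in the frame of supply_box below 0 m and distance of pointer from where it was at the start of the episode above 0.008 m).
It fails at once if the toggle is forced with over 40 N (contact force between the fingers and toggle_c0 above 40 N or contact force between the fingers and toggle_c1 above 40 N).
It fails at once if a packet stack, the tray, roll, pen or cases moved by over 20 mm (distance of any of packets_a, packets_b_c0, packets_c_c0, packets_d_c0, leaf_tray_c0, foil_roll, pen, cases from where it was at the start of the episode above 0.02 m).
It also fails if it takes over 72 s, if anything falls off the work surface, if the arm or the gripper's body presses on something with over 40 N, if the wrist force passes 120 N, or if a joint passes its speed limit or range.

## Working session

There is one attempt and no reset: what is moved stays moved. The work goes in short steps, Python scripts to look and compute and a tool call to move; the robot and the scene stay as the last step left them, time stands still between calls to the robot, and variables do not carry over. Pictures are saved under pics/ and viewed, at most 10 in all, crops included, and the job is handed in when it is done.

Besides the shell and the picture viewer there is one more tool, called after "Call:" as name([rows], argument=value, ...), one row to a line, values as JSON. carry_out: Moves the arm, as the interface text tells. Its arguments: {"type":"object","properties":{"deltas":{"type":"array"},"fingers":{"type":"number"},"force":{"type":"number"}},"required":["deltas"]}

```bash
mkdir -p pics
cat > h.py <<'E'
import numpy as np, cv2
from workcell import state, read_camera, sign_off
def snap(n,f=None):
    c=read_camera(n); 
    if f: cv2.imwrite('pics/'+f,c['img'])
    return c
def ray(c,u,v):
    K=np.array(c['intrinsics']);k=c['k1']
    R=cv2.Rodrigues(np.array(c['rvec'],float))[0];t=np.array(c['tvec'],float).ravel()
    p=cv2.undistortPoints(np.array([[[u,v]]],float),K,np.array([k,0,0,0.]))[0,0]
    return -R.T@t, R.T@np.array([p[0],p[1],1])
def atz(c,u,v,z):
    o,d=ray(c,u,v); return o+d*(z-o[2])/d[2]
def tri(a,b):
    (o1,d1),(o2,d2)=a,b
    s=np.linalg.lstsq(np.array([d1,-d2]).T,o2-o1,rcond=None)[0]
    p,q=o1+s[0]*d1,o2+s[1]*d2
    return (p+q)/2,np.linalg.norm(p-q)
def proj(c,P):
    K=np.array(c['intrinsics'])
    return cv2.projectPoints(np.array(P,float).reshape(-1,1,3),np.array(c['rvec'],float),np.array(c['tvec'],float),K,np.array([c['k1'],0,0,0.]))[0][:,0]
E
python3 - <<'E'
from h import *
import pickle
a=snap('scene');b=snap('top')
pickle.dump((a,b),open('c.pkl','wb'))
cv2.imwrite('pics/s0.png',cv2.resize(a['img'],(800,600),interpolation=cv2.INTER_CUBIC))
cv2.imwrite('pics/t0.png',cv2.resize(b['img'],(800,600),interpolation=cv2.INTER_CUBIC))
for c in(a,b): print(ray(c,256,192))
s=state();print(s)
E
```

```text
(array([ 1.61457652, -0.41944231,  1.13980924]), array([-0.73081078,  0.30681832, -0.60991558]))
(array([0.26918256, 0.07848065, 1.78148558]), array([ 1.12348580e-01, -8.99732087e-04, -9.93755401e-01]))
{'clock': 0.1, 'joint_pos': array([ 6.68294706e+01,  7.13079350e+00,  9.46275383e+01, -6.14640147e-04,
        7.83524318e+01, -4.73383420e+00]), 'joint_velocities': array([ 0.00391131, -0.0756313 , -0.15502963, -0.03082876, -0.10052552,
        0.07470853]), 'effort': array([ 4.64671703e-04, -4.24929142e+01, -3.66654360e+01, -1.03176767e-04,
        3.87762469e-03, -5.81906107e-06]), 'tcp_pos': array([0.20539329, 0.61611704, 0.23815104]), 'tcp_rot': array([[-9.48674291e-01,  3.16253894e-01, -7.50991041e-04],
       [ 3.16254751e-01,  9.48672630e-01, -1.78138790e-03],
       [ 1.49073787e-04, -1.92746138e-03, -9.99998131e-01]]), 'ft_force': array([0.1451354 , 0.36388626, 0.23117219]), 'moment': array([ 0.00281929, -0.0029954 ,  0.01683382]), 'grip_force': 0.0, 'finger_gap': 0.08534500508921924}
```

View pics/s0.png

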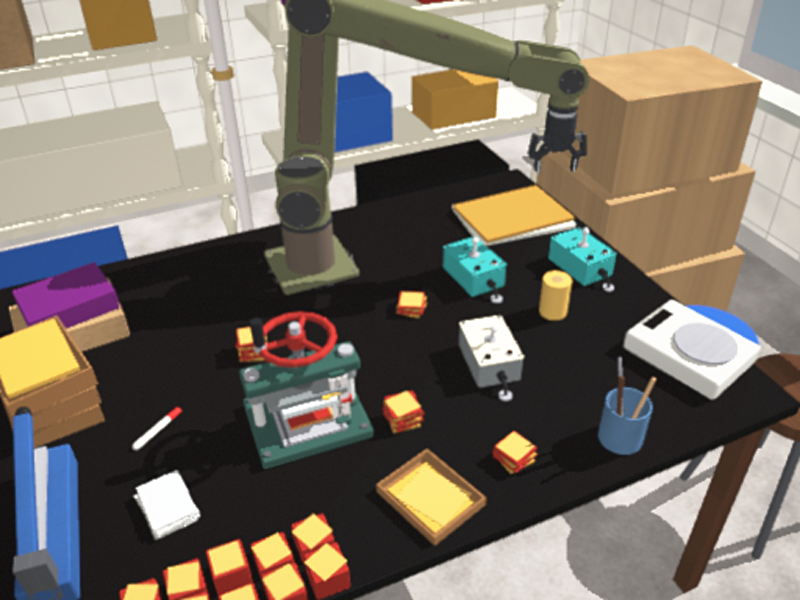

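View pics/t0.png

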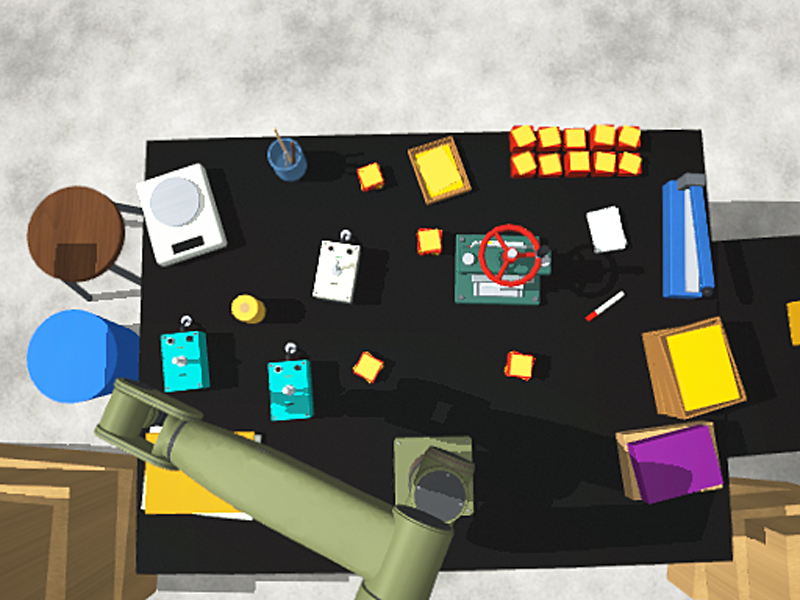

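Boxes of that shape, scene view pixels (800-wide): teal (475,265), teal (582,255) and grey/cream (490,350). In the top view they are at (290,390), (184,360) and (338,268). Only the grey/cream one matches the described colours. The press is at scene (305,400), top (497,260), with its handle near scene (257,330). I'll confirm both in one enlarged crop.

Run:
```python
from h import *
import pickle
a,b=pickle.load(open('c.pkl','rb'))
def cr(c,u0,v0,w,h,W,H): return cv2.resize(c['img'][v0:v0+h,u0:u0+w],(W,H),interpolation=cv2.INTER_CUBIC)
# scene box [285..345]x[195..260], press [145..245]x[195..300]; top
s1=cr(a,285,195,50,60,250,300); s2=cr(a,150,195,90,105,514,600)
t1=cr(b,195,140,40,60,200,300)
im=np.zeros((600,800,3),np.uint8); im[:300,:250]=s1; im[300:,:200]=t1; im[:,260:774]=s2
cv2.imwrite('pics/c1.png',im)
im=cr(b,190,135,175,70,800,320)
cv2.imwrite('pics/c2.png',im)
```

```text
(no output)
```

View pics/c1.png

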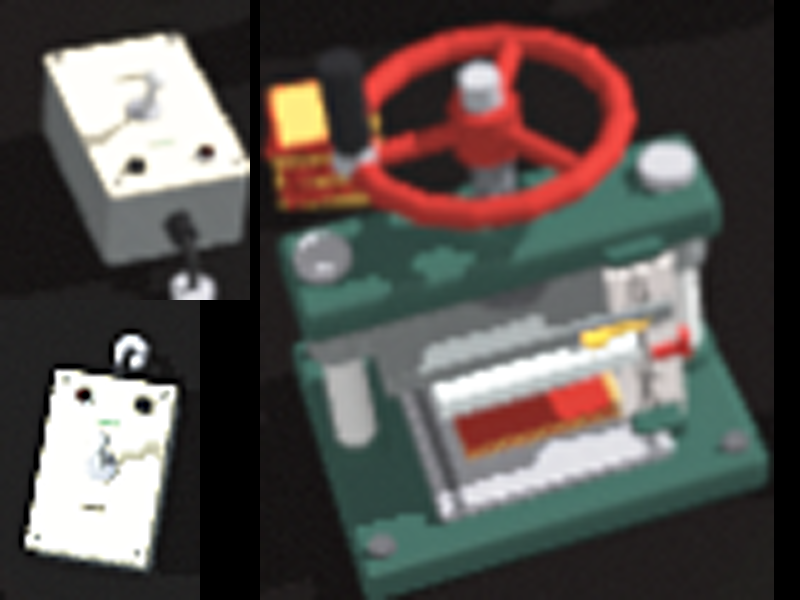

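View pics/c2.png

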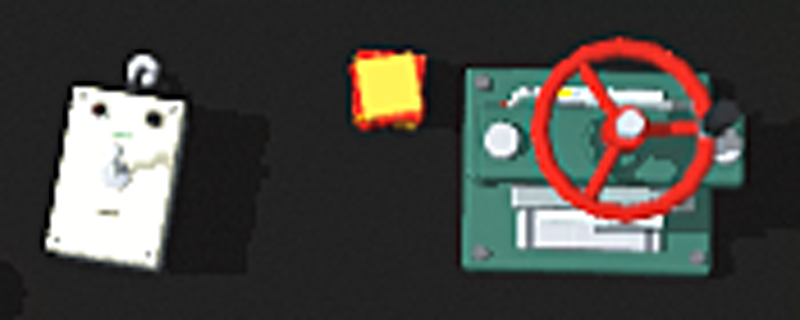

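Run:
```python
from h import *
import pickle
np.set_printoptions(precision=4,suppress=True)
a,b=pickle.load(open('c.pkl','rb'))
L=[atz(b,u,v,.07) for u,v in [(206,154),(230.6,156.6),(225,194),(199.8,189.4)]]
L=np.array(L);print('box',L,L.mean(0)); f=(L[0]+L[1]-L[2]-L[3])/2;w=(L[0]+L[3]-L[1]-L[2])/2
print(np.linalg.norm(f),np.linalg.norm(w),np.degrees(np.arctan2(f[1],f[0])),np.degrees(np.arctan2(-w[0],w[1])))
k=800/175
B=np.array([atz(b,190+u/k,135+v/k,.026) for u,v in [(464,67),(712,67),(712,272),(462,272)]]);print('press',B,B.mean(0))
S=lambda u,v:ray(a,150+(u-260)/5.711,195+v/5.714)
T=lambda u,v:ray(b,190+u/k,135+v/k)
print('handle',tri(S(345,108),T(722,117)),'top',tri(S(344,55),T(724,110)))
print('hub',tri(S(480,75),T(630,122)))
print('yellowtip',tri(S(583,338),T(567,93)))
o,d=S(0,0)
```

```text
box [[0.6259 0.2814 0.07  ]
 [0.6127 0.1792 0.07  ]
 [0.4571 0.2042 0.07  ]
 [0.4783 0.3078 0.07  ]] [0.5435 0.2431 0.07  ]
0.15377652550546525 0.1042870886602694 -9.622329210729346 -9.51227340482224
press [[ 0.6461 -0.0783  0.026 ]
 [ 0.6415 -0.3103  0.026 ]
 [ 0.449  -0.3009  0.026 ]
 [ 0.454  -0.0703  0.026 ]] [ 0.5476 -0.19    0.026 ]
handle (array([ 0.5501, -0.2612,  0.2656]), np.float64(0.004273612500322196)) top (array([ 0.5495, -0.2564,  0.2979]), np.float64(0.003038760625779865))
hub (array([ 0.5481, -0.1888,  0.2605]), np.float64(0.0018714431464811787))
yellowtip (array([ 0.6025, -0.1626,  0.1091]), np.float64(0.002268919436394927))
```

```bash
cat >> h.py <<'E'
np.set_printoptions(precision=3,suppress=True)
def go(P,ang=None):
    s=state();R=s['tcp_rot'];p=s['tcp_pos']
    x=np.degrees(np.arctan2(R[1,0],R[0,0]))
    print('t',s['clock'],'tcp',p,'xang',x,'F',s['ft_force'],'gap',s['finger_gap'])
    if ang is not None: 
        R2=cv2.Rodrigues(np.array([0,0,np.radians(ang-x)]))[0]@R; print('turn units',-(ang-x)/6)
        R=R2
    print('shift units (after turn)',R.T@(np.array(P)-p)/.04)
BX=np.array([.5435,.2431]);BU=np.array([.986,-.167])
PR=np.array([.5478,-.1893])
E
python3 -c "
from h import *
go([*(BX-.055*BU),.235],170.4)"
```

```text
t 0.1 tcp [0.205 0.616 0.238] xang 161.5634212140792 F [0.145 0.364 0.231] gap 0.08534500508921924
turn units -1.4727631309868012
shift units (after turn) [-8.514 -7.785  0.093]
```

Call:
carry_out([
  [0,0,0,0,0,-0.75],
  [0,0,0,0,0,-0.75],
], fingers=-1, force=20)

```text
clock: 0.27
tcp_pos: [0.2054, 0.6163, 0.2385]
tcp_rot: [[-0.987, 0.16, -0.001], [0.16, 0.987, -0.001], [0.0, -0.001, -1.0]]
ft_force: [-0.9, 0.3, -0.4]
finger_gap: 0.0638
grip_force: 0.0
```

Call:
carry_out([
  [-0.7,-0.65,0,0,0,0],
  [-0.7,-0.65,0,0,0,0],
  [-0.7,-0.65,0,0,0,0],
  [-0.7,-0.65,0,0,0,0],
  [-0.7,-0.65,0,0,0,0],
])

```text
clock: 0.68
tcp_pos: [0.3228, 0.4638, 0.2387]
tcp_rot: [[-0.987, 0.163, -0.0], [0.163, 0.987, -0.001], [0.0, -0.001, -1.0]]
ft_force: [0.4, 0.2, -0.2]
finger_gap: 0.0008
grip_force: 0.0
```

Call:
carry_out([
  [-0.7,-0.65,0,0,0,0],
  [-0.7,-0.65,0,0,0,0],
  [-0.7,-0.65,0,0,0,0],
  [-0.7,-0.65,0,0,0,0],
  [-0.7,-0.65,0,0,0,0],
])

```text
clock: 1.1
tcp_pos: [0.4397, 0.3125, 0.2389]
tcp_rot: [[-0.986, 0.164, -0.0], [0.164, 0.986, -0.0], [0.0, -0.0, -1.0]]
ft_force: [0.3, 0.6, -0.1]
finger_gap: -0.0
grip_force: 0.0
```

Call:
carry_out([
  [-0.7,-0.65,0,0,0,0],
  [-0.7,-0.65,0,0,0,0],
  [0,0,0,0,0,0],
  [0,0,0,0,0,0],
])

```text
clock: 1.43
tcp_pos: [0.4866, 0.2521, 0.2387]
tcp_rot: [[-0.986, 0.168, -0.001], [0.168, 0.986, -0.0], [0.001, -0.0, -1.0]]
ft_force: [-0.5, 1.2, -0.8]
finger_gap: 0.0003
grip_force: 0.0
```

Run:
```python
from h import *
go([*(BX-.055*BU),.113],170.4)
c=snap('wrist');cv2.imwrite('pics/w1.png',c['img'])
```

```text
t 1.4333 tcp [0.487 0.252 0.239] xang 170.34299048265876 F [-0.512  1.247 -0.771] gap 0.0002753204759879071
turn units -0.009501586223540434
shift units (after turn) [-0.07   0.016  3.143]
```

View pics/w1.png

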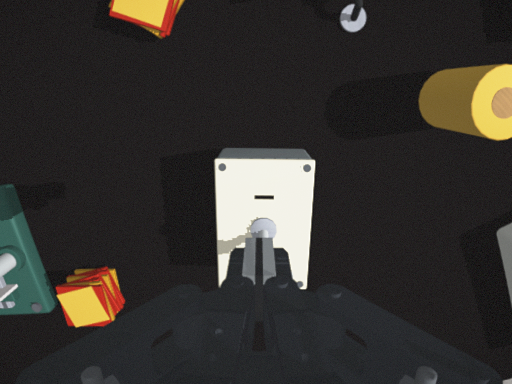

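The wrist view shows the box lid with the black bar at (263,197) and the ball at about (263,228), partly behind the fingers. The box is centred on the jaws and square to them. I'll go down on the OFF side and push only towards ON, which is safe whichever way it is thrown.

Run:
```python
from h import *
c=read_camera('wrist')
P=atz(c,263,228,.111);q=P[:2]-BX; print(P, q@BU, q@np.array([.167,.986]))
L=np.array([atz(c,u,v,.07)[:2] for u,v in [(216,160),(314,160)]]);print([( (l-BX)@BU,(l-BX)@np.array([.167,.986])) for l in L])
```

```text
[0.526 0.25  0.111] -0.018550133519201966 0.003864123715261847
[(np.float64(-0.07282135520714522), np.float64(-0.04218250941114235)), (np.float64(-0.07308010130780368), np.float64(0.05426594169079514))]
```

Call:
carry_out([
  [0,0,0.6,0,0,0],
  [0,0,0.6,0,0,0],
  [0,0,0.6,0,0,0],
  [0,0,0.6,0,0,0],
  [0,0,0.6,0,0,0],
])

```text
clock: 1.95
tcp_pos: [0.4847, 0.2553, 0.1183]
tcp_rot: [[-0.987, 0.161, 0.0], [0.161, 0.987, 0.0], [-0.0, 0.0, -1.0]]
ft_force: [0.4, 0.8, -0.1]
finger_gap: -0.0002
grip_force: 0.0
```

Call:
carry_out([
  [0,0,0.1,0,0,0],
  [0,0,0.05,0,0,0],
  [0,0,0,0,0,0],
  [0,0,0,0,0,0],
])

```text
clock: 2.28
tcp_pos: [0.4867, 0.2547, 0.1152]
tcp_rot: [[-0.987, 0.163, 0.003], [0.163, 0.987, 0.001], [-0.002, 0.002, -1.0]]
ft_force: [-0.2, 0.6, 0.6]
finger_gap: 0.0003
grip_force: 0.0
```

Call:
carry_out([
  [-0.1,0,0,0,0,0],
  [-0.1,0,0,0,0,0],
  [-0.1,0,0,0,0,0],
  [-0.1,0,0,0,0,0],
])

```text
clock: 2.62
tcp_pos: [0.5026, 0.2511, 0.1141]
tcp_rot: [[-0.986, 0.164, 0.001], [0.164, 0.986, 0.0], [-0.001, 0.001, -1.0]]
ft_force: [1.6, -0.2, 0.1]
finger_gap: -0.0002
grip_force: 0.0
```

Call:
carry_out([
  [-0.1,0,0,0,0,0],
  [-0.1,0,0,0,0,0],
])

```text
clock: 2.78
tcp_pos: [0.5102, 0.2496, 0.1135]
tcp_rot: [[-0.986, 0.164, 0.0], [0.164, 0.986, 0.0], [-0.0, 0.0, -1.0]]
ft_force: [0.3, 0.5, 0.5]
finger_gap: 0.0
grip_force: 0.0
```

Call:
carry_out([
  [-0.1,0,0,0,0,0],
  [0,0,0,0,0,0],
])

```text
clock: 2.95
tcp_pos: [0.5143, 0.2489, 0.1133]
tcp_rot: [[-0.986, 0.165, 0.0], [0.165, 0.986, -0.0], [-0.0, 0.0, -1.0]]
ft_force: [0.4, -0.0, -0.1]
finger_gap: 0.0001
grip_force: 0.0
```

Call:
carry_out([
  [-0.1,0,0,0,0,0],
  [0,0,0,0,0,0],
])

```text
clock: 3.12
tcp_pos: [0.5179, 0.2484, 0.1133]
tcp_rot: [[-0.986, 0.164, 0.0], [0.164, 0.986, -0.0], [-0.0, -0.0, -1.0]]
ft_force: [-0.5, -0.3, -0.2]
finger_gap: -0.0002
grip_force: 0.0
```

Call:
carry_out([
  [-0.1,0,0,0,0,0],
  [0,0,0,0,0,0],
])

```text
clock: 3.28
tcp_pos: [0.5219, 0.2478, 0.1134]
tcp_rot: [[-0.986, 0.164, 0.0], [0.164, 0.986, 0.0], [-0.0, 0.0, -1.0]]
ft_force: [1.0, 0.4, -0.2]
finger_gap: 0.0001
grip_force: 0.0
```

Call:
carry_out([
  [-0.1,0,0,0,0,0],
  [0,0,0,0,0,0],
])

```text
clock: 3.45
tcp_pos: [0.5259, 0.2471, 0.1134]
tcp_rot: [[-0.986, 0.164, 0.001], [0.164, 0.986, 0.0], [-0.0, 0.0, -1.0]]
ft_force: [-0.7, -0.9, -0.1]
finger_gap: -0.0001
grip_force: 0.0
```

Call:
carry_out([
  [-0.1,0,0,0,0,0],
  [0,0,0,0,0,0],
])

```text
clock: 3.62
tcp_pos: [0.5299, 0.2465, 0.1134]
tcp_rot: [[-0.986, 0.164, 0.0], [0.164, 0.986, 0.0], [-0.0, 0.0, -1.0]]
ft_force: [0.6, 0.1, 0.3]
finger_gap: 0.0002
grip_force: 0.0
```

No contact where an OFF ball would be, so the toggle is probably ON. I'll keep going in finer steps for a light touch.

Call:
carry_out([
  [-0.05,0,0,0,0,0],
  [0,0,0,0,0,0],
])

```text
clock: 3.78
tcp_pos: [0.5315, 0.2462, 0.1134]
tcp_rot: [[-0.986, 0.164, 0.0], [0.164, 0.986, 0.0], [-0.0, 0.0, -1.0]]
ft_force: [-0.9, 0.1, 0.1]
finger_gap: 0.0002
grip_force: 0.0
```

Call:
carry_out([
  [-0.05,0,0,0,0,0],
  [0,0,0,0,0,0],
])

```text
clock: 3.95
tcp_pos: [0.5335, 0.2458, 0.1134]
tcp_rot: [[-0.986, 0.164, 0.0], [0.164, 0.986, 0.0], [-0.0, 0.0, -1.0]]
ft_force: [0.2, -0.3, 1.1]
finger_gap: 0.0001
grip_force: 0.0
```

Call:
carry_out([
  [-0.05,0,0,0,0,0],
  [0,0,0,0,0,0],
])

```text
clock: 4.12
tcp_pos: [0.5355, 0.2455, 0.1134]
tcp_rot: [[-0.986, 0.164, 0.0], [0.164, 0.986, 0.0], [-0.0, 0.0, -1.0]]
ft_force: [0.1, 0.4, -0.0]
finger_gap: 0.0003
grip_force: 0.0
```

Call:
carry_out([
  [-0.05,0,0,0,0,0],
  [0,0,0,0,0,0],
])

```text
clock: 4.28
tcp_pos: [0.5375, 0.2452, 0.1134]
tcp_rot: [[-0.986, 0.164, 0.0], [0.164, 0.986, 0.0], [-0.0, 0.0, -1.0]]
ft_force: [-0.3, -0.1, 0.4]
finger_gap: 0.0
grip_force: 0.0
```

Call:
carry_out([
  [-0.05,0,0,0,0,0],
  [0,0,0,0,0,0],
])

```text
clock: 4.45
tcp_pos: [0.5394, 0.2449, 0.1134]
tcp_rot: [[-0.986, 0.164, 0.0], [0.164, 0.986, 0.0], [-0.0, 0.0, -1.0]]
ft_force: [0.1, -0.4, -0.4]
finger_gap: 0.0001
grip_force: 0.0
```

Call:
carry_out([
  [-0.05,0,0,0,0,0],
  [0,0,0,0,0,0],
])

```text
clock: 4.62
tcp_pos: [0.5409, 0.2446, 0.1132]
tcp_rot: [[-0.986, 0.164, -0.001], [0.164, 0.986, 0.0], [0.001, -0.0, -1.0]]
ft_force: [-1.3, 1.1, 0.3]
finger_gap: -0.0001
grip_force: 0.6
```

Call:
carry_out([
  [-0.05,0,0,0,0,0],
  [0,0,0,0,0,0],
])

```text
clock: 4.78
tcp_pos: [0.5414, 0.2445, 0.1131]
tcp_rot: [[-0.986, 0.164, -0.005], [0.164, 0.986, 0.0], [0.005, -0.001, -1.0]]
ft_force: [-7.8, 1.0, 3.7]
finger_gap: -0.0001
grip_force: 3.8
```

Run:
```python
from h import *
ims=[]
c=read_camera('wrist');ims.append(cv2.resize(c['img'],(512,384)))
a=read_camera('scene');i=cv2.resize(a['img'][175:260,275:345],(288,350),interpolation=cv2.INTER_CUBIC)
im=np.zeros((384,800,3),np.uint8);im[:,:512]=ims[0];im[:350,512:]=i
cv2.imwrite('pics/w2.png',im)
go([*BX,.113])
```

```text
t 4.8833 tcp [0.541 0.245 0.113] xang 170.56621473224868 F [-6.564  0.832  4.34 ] gap -9.085189817004585e-06
shift units (after turn) [-0.059 -0.026  0.001]
```

View pics/w2.png

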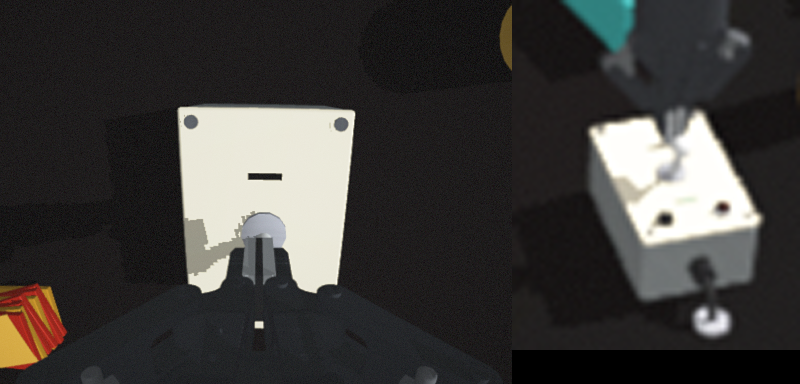

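The finger met a stiff stop (7.8 N within 1 mm) at box x of about −2 mm. Allowing for finger half-width plus ball radius, that puts the ball at about +15 mm, and nothing was felt earlier. The toggle is already ON, so I'll back off and leave it alone.

Call:
carry_out([
  [0.2,0,0,0,0,0],
  [0.5,0,0,0,0,0],
  [0.2,0,-0.8,0,0,0],
  [0,0,-0.9,0,0,0],
  [0,0,-0.9,0,0,0],
], fingers=1)

```text
clock: 5.3
tcp_pos: [0.5063, 0.25, 0.2173]
tcp_rot: [[-0.987, 0.163, -0.002], [0.163, 0.987, -0.001], [0.001, -0.001, -1.0]]
ft_force: [0.8, 1.4, 0.6]
finger_gap: 0.0606
grip_force: 0.0
```

Call:
carry_out([
  [0,0,-0.9,0,0,0],
  [0,0,-0.9,0,0,0],
  [0,0,-0.9,0,0,0],
  [0,0,-0.7,0,0,0],
  [0,0,0,0,0,0],
])

```text
clock: 5.72
tcp_pos: [0.5098, 0.2509, 0.3623]
tcp_rot: [[-0.986, 0.164, 0.014], [0.164, 0.986, 0.005], [-0.013, 0.007, -1.0]]
ft_force: [1.0, 0.0, 0.8]
finger_gap: 0.0857
grip_force: 0.0
```

Run:
```python
from h import *
import pickle
go([.5495,-.259,.355],180)
a=read_camera('scene');b=read_camera('top');pickle.dump((a,b),open('c2.pkl','wb'))
im=np.zeros((600,800,3),np.uint8)
im[:600,:560]=cv2.resize(a['img'][232:277,200:242],(560,600),interpolation=cv2.INTER_CUBIC)
im[:288,570:780]=cv2.resize(a['img'][198:246,293:328],(210,288),interpolation=cv2.INTER_CUBIC)
im[300:588,570:790]=cv2.resize(b['img'][148:196,195:235],(220,288)[:2],interpolation=cv2.INTER_CUBIC)
cv2.imwrite('pics/p1.png',im)
```

```text
t 5.7167 tcp [0.51  0.251 0.362] xang 170.55830411814912 F [1.016 0.035 0.817] gap 0.08565162527356956
turn units -1.5736159803084793
shift units (after turn) [ -0.991 -12.75    0.106]
```

View pics/p1.png

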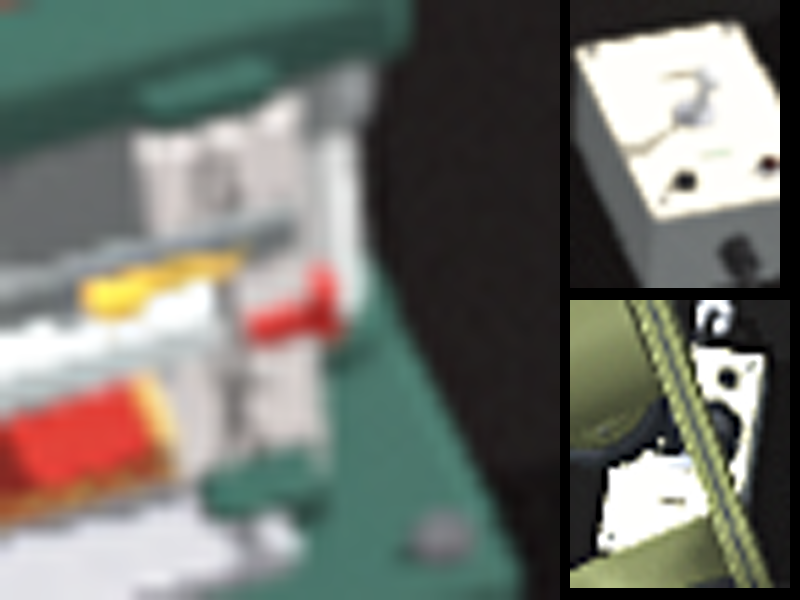

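Run:
```python
from h import *
import pickle
a,b=pickle.load(open('c2.pkl','rb'))
k=560/42;k2=600/45
def S(u,v): return ray(a,200+u/k,232+v/k2)
for nm,u,v in [('block',85,297),('tip',242,262),('markL',247,328),('mark',278,322),('scaletop',215,130),('scalebot',265,490)]:
    o,d=S(u,v)
    print(nm,[ (o+d*(x-o[0])/d[0])[1:] for x in (.59,.60,.61)])
w=read_camera('wrist')
R=cv2.Rodrigues(np.array(w['rvec']))[0];s=state()
cam=-R.T@np.array(w['tvec']);print('cam in tool',s['tcp_rot'].T@(cam-s['tcp_pos']),'axis in tool',s['tcp_rot'].T@R.T[:,2], w['intrinsics'])
```

```text
block [array([-0.161,  0.097]), array([-0.164,  0.107]), array([-0.166,  0.117])]
tip [array([-0.123,  0.092]), array([-0.126,  0.102]), array([-0.129,  0.112])]
markL [array([-0.123,  0.07 ]), array([-0.126,  0.081]), array([-0.129,  0.091])]
mark [array([-0.115,  0.069]), array([-0.118,  0.079]), array([-0.121,  0.09 ])]
scaletop [array([-0.126,  0.136]), array([-0.129,  0.146]), array([-0.132,  0.156])]
scalebot [array([-0.122,  0.014]), array([-0.125,  0.025]), array([-0.128,  0.036])]
cam in tool [ 0.078 -0.    -0.136] axis in tool [-0.309  0.002  0.951] [[313.867   0.    258.63 ]
 [  0.    313.867 192.475]
 [  0.      0.      1.   ]]
```

Run:
```python
from h import *
print(state()['joint_pos']); go([.5495,-.259,.37],180)
```

```text
[ 20.804  -6.25   97.183  -0.013  89.039 -59.756]
t 5.8667 tcp [0.507 0.25  0.353] xang 170.5600521407513 F [-0.707  0.105 -0.254] gap 0.08526461351078451
turn units -1.573324643208115
shift units (after turn) [ -1.051 -12.727  -0.424]
```

Call:
carry_out([
  [0,0,-0.2,0,0,1],
  [0,0,-0.2,0,0,1],
  [0,0,0,0,0,1],
  [0,0,0,0,0,1],
  [0,0,0,0,0,1],
])

```text
clock: 6.28
tcp_pos: [0.507, 0.2499, 0.3665]
tcp_rot: [[-0.769, 0.639, -0.004], [0.639, 0.769, -0.002], [0.002, -0.003, -1.0]]
ft_force: [-0.5, 0.4, -1.0]
finger_gap: 0.0858
grip_force: 0.0
```

Call:
carry_out([
  [0,0,0,0,0,1],
  [0,0,0,0,0,1],
  [0,0,0,0,0,1],
  [0,0,0,0,0,1],
  [0,0,0,0,0,1],
])

```text
clock: 6.7
tcp_pos: [0.5069, 0.2499, 0.3662]
tcp_rot: [[-0.346, 0.938, -0.004], [0.938, 0.346, -0.002], [-0.0, -0.004, -1.0]]
ft_force: [0.1, -0.3, -0.5]
finger_gap: 0.0855
grip_force: 0.0
```

Call:
carry_out([
  [0,0,0,0,0,1],
  [0,0,0,0,0,1],
  [0,0,0,0,0,1],
  [0,0,0,0,0,1],
  [0,0,0,0,0,1],
])

```text
clock: 7.12
tcp_pos: [0.5069, 0.2499, 0.3662]
tcp_rot: [[0.169, 0.986, -0.004], [0.986, -0.169, -0.002], [-0.002, -0.004, -1.0]]
ft_force: [-0.3, 0.4, -0.8]
finger_gap: 0.0853
grip_force: 0.0
```

Call:
carry_out([
  [0,0,0,0,0,1],
  [0,0,0,0,0,1],
  [0,0,0,0,0,1],
  [0,0,0,0,0,1],
  [0,0,0,0,0,1],
])

```text
clock: 7.53
tcp_pos: [0.5069, 0.2499, 0.3662]
tcp_rot: [[0.639, 0.769, -0.004], [0.769, -0.639, -0.002], [-0.004, -0.002, -1.0]]
ft_force: [0.0, -0.4, 1.0]
finger_gap: 0.0853
grip_force: 0.0
```

Call:
carry_out([
  [0,0,0,0,0,1],
  [0,0,0,0,0,1],
  [0,0,0,0,0,1],
  [0,0,0,0,0,1],
  [0,0,0,0,0,1],
])

```text
clock: 7.95
tcp_pos: [0.5069, 0.2499, 0.3662]
tcp_rot: [[0.938, 0.346, -0.004], [0.346, -0.938, -0.002], [-0.004, 0.0, -1.0]]
ft_force: [0.1, 0.0, -0.5]
finger_gap: 0.0851
grip_force: 0.0
```

Call:
carry_out([
  [0,0,0,0,0,1],
  [0,0,0,0,0,1],
  [0,0,0,0,0,1],
  [0,0,0,0,0,0.4],
  [0,0,0,0,0,0],
])

```text
clock: 8.37
tcp_pos: [0.5069, 0.2499, 0.3664]
tcp_rot: [[1.0, 0.002, -0.004], [0.002, -1.0, -0.002], [-0.004, 0.002, -1.0]]
ft_force: [-0.0, 0.8, 0.3]
finger_gap: 0.0851
grip_force: 0.0
```

Run:
```python
from h import *
print(state()['joint_pos']); print(state()['tcp_rot']);go([.5495,-.259,.37],0)
```

```text
[ 20.801  -6.291  95.969  -0.01   90.562 110.675]
[[ 1.     0.002 -0.004]
 [ 0.002 -1.    -0.002]
 [-0.004  0.002 -1.   ]]
t 8.3667 tcp [0.507 0.25  0.366] xang 0.1258015436166598 F [-0.02   0.785  0.307] gap 0.08513845676879585
turn units 0.020966923936109966
shift units (after turn) [ 1.064 12.722 -0.073]
```

Call:
carry_out([
  [0.1,0.9,0,0,0,0],
  [0.1,0.9,0,0,0,0],
  [0.1,0.9,0,0,0,0],
  [0.1,0.9,0,0,0,0],
  [0.1,0.9,0,0,0,0],
])

```text
clock: 8.78
tcp_pos: [0.5275, 0.0687, 0.3674]
tcp_rot: [[1.0, 0.005, -0.003], [0.005, -1.0, -0.0], [-0.003, 0.0, -1.0]]
ft_force: [0.8, -0.4, -0.0]
finger_gap: 0.0853
grip_force: 0.0
```

Call:
carry_out([
  [0.1,0.9,0,0,0,0],
  [0.1,0.9,0,0,0,0],
  [0.1,0.9,0,0,0,0],
  [0.1,0.9,0,0,0,0],
  [0.1,0.9,0,0,0,0],
])

```text
clock: 9.2
tcp_pos: [0.548, -0.1114, 0.3675]
tcp_rot: [[1.0, 0.004, -0.002], [0.004, -1.0, 0.001], [-0.002, -0.001, -1.0]]
ft_force: [0.5, -0.2, -0.4]
finger_gap: 0.0852
grip_force: 0.0
```

Call:
carry_out([
  [0,0.9,0,0,0,0],
  [0,0.9,0,0,0,0],
  [0,0.9,0,0,0,0],
  [0,0,0,0,0,0],
  [0,0,0,0,0,0],
])

```text
clock: 9.62
tcp_pos: [0.5482, -0.2191, 0.367]
tcp_rot: [[1.0, 0.001, -0.003], [0.001, -1.0, 0.002], [-0.003, -0.002, -1.0]]
ft_force: [-0.3, 0.3, 0.2]
finger_gap: 0.0854
grip_force: 0.0
```

Run:
```python
from h import *
import pickle
go([.5495,-.259,.37],0)
w=snap('wrist','w3.png');pickle.dump(w,open('w3.pkl','wb'))
```

```text
t 9.6167 tcp [ 0.548 -0.219  0.367] xang 0.03885186299842598 F [-0.316  0.325  0.154] gap 0.08542464970590116
turn units 0.006475310499737663
shift units (after turn) [ 0.032  0.997 -0.077]
```

View pics/w3.png

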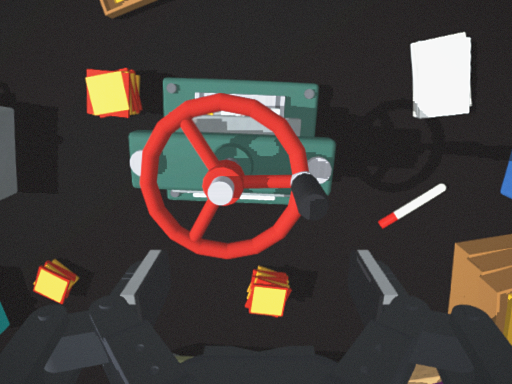

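Run:
```python
from h import *
import pickle
a,b=pickle.load(open('c.pkl','rb'));w=pickle.load(open('w3.pkl','rb'))
S=lambda u,v:ray(a,150+(u-260)/5.711,195+v/5.714)
k=800/175
T=lambda u,v:ray(b,190+u/k,135+v/k)
W=lambda u,v:ray(w,u,v)
print('htop',tri(S(343,60),W(314,203)),tri(T(724,110),W(314,203)))
print('hbase',tri(S(350,165),W(303,180)))
print('hub',tri(S(480,75),W(220,191)),tri(T(630,122),W(220,191)))
# wheel plane: rim left/right/top/bottom inner-outer mid
for z in (.235,.24):
  pts=np.array([atz(w,u,v,z)[:2] for u,v in [(150,178),(224,103),(222,250),(302,178)]]);print(z,pts,(pts[0]+pts[3])/2,(pts[1]+pts[2])/2)
for z in (.27,.295,.298): print(z,atz(w,314,203,z))
```

```text
htop (array([ 0.555, -0.257,  0.299]), np.float64(0.001197240910157091)) (array([ 0.551, -0.26 ,  0.289]), np.float64(0.0003646745731377242))
hbase (array([ 0.55 , -0.261,  0.227]), np.float64(0.0018954868614394862))
hub (array([ 0.551, -0.189,  0.263]), np.float64(0.0002247299309600301)) (array([ 0.549, -0.189,  0.258]), np.float64(0.002402868176036963))
0.235 [[ 0.554 -0.123]
 [ 0.618 -0.191]
 [ 0.483 -0.185]
 [ 0.554 -0.258]] [ 0.554 -0.19 ] [ 0.551 -0.188]
0.24 [[ 0.556 -0.125]
 [ 0.618 -0.192]
 [ 0.486 -0.185]
 [ 0.556 -0.257]] [ 0.556 -0.191] [ 0.552 -0.189]
0.27 [ 0.544 -0.263  0.27 ]
0.295 [ 0.553 -0.258  0.295]
0.298 [ 0.554 -0.258  0.298]
```

Call:
carry_out([
  [0.05,1,0,0,0,0],
  [0,0,0,0,0,0],
  [0,0,0.7,0,0,0],
  [0,0,0.7,0,0,0],
  [0,0,0,0,0,0],
])

```text
clock: 10.08
tcp_pos: [0.5489, -0.255, 0.306]
tcp_rot: [[1.0, 0.005, -0.01], [0.005, -1.0, 0.006], [-0.01, -0.006, -1.0]]
ft_force: [-0.1, 1.6, -1.8]
finger_gap: 0.0856
grip_force: 0.0
```

Call:
carry_out([
  [0,0,0.5,0,0,0],
  [0,0,0.4,0,0,0],
  [0,0,0,0,0,0],
  [0,0,0,0,0,0],
])

```text
clock: 10.42
tcp_pos: [0.551, -0.2566, 0.2774]
tcp_rot: [[1.0, 0.004, -0.001], [0.004, -1.0, 0.001], [-0.001, -0.001, -1.0]]
ft_force: [0.1, 0.3, -0.1]
finger_gap: 0.0858
grip_force: 0.0
```

Call:
carry_out([
  [0,0,0,0,0,0],
  [0,0,0,0,0,0],
  [0,0,0,0,0,0],
  [0,0,0,0,0,0],
  [0,0,0,0,0,0],
], fingers=-1, force=25)

```text
clock: 10.83
tcp_pos: [0.5512, -0.2579, 0.2781]
tcp_rot: [[1.0, 0.003, 0.001], [0.003, -1.0, -0.001], [0.001, 0.001, -1.0]]
ft_force: [-0.6, 0.5, 0.3]
finger_gap: 0.0254
grip_force: 0.0
```

```bash
cat >> h.py <<'E'
def wind(C,step,n,ang0=None):
    s=state();p=s['tcp_pos'];C=np.array(C)
    th=np.degrees(np.arctan2(p[1]-C[1],p[0]-C[0]));print('t',s['clock'],'tcp',p,'angle',th,'r',np.hypot(*(p[:2]-C)),'F',s['ft_force'],s['finger_gap'],s['grip_force'])
    q=p.copy(); 
    for i in range(n):
        t=np.radians(th-step*(i+1)); r=np.array([*(C+.07*np.array([np.cos(t),np.sin(t)])),p[2]-.02*step*(i+1)/360])
        d=s['tcp_rot'].T@(r-q)/.04;q=r
        print(np.round(d,2).tolist()+[0,0,0],end=', ')
        if i%5==4:print()
E
python3 -c "
from h import *
wind([.551,-.189],20,18)"
```

```text
t 10.8333 tcp [ 0.551 -0.258  0.278] angle -89.80726835459568 r 0.0688700561937344 F [-0.644  0.534  0.304] 0.02539902471927687 0.0
[-0.6, -0.08, 0.03, 0, 0, 0], [-0.53, -0.3, 0.03, 0, 0, 0], [-0.39, -0.47, 0.03, 0, 0, 0], [-0.21, -0.57, 0.03, 0, 0, 0], [-0.0, -0.61, 0.03, 0, 0, 0], 
[0.21, -0.57, 0.03, 0, 0, 0], [0.39, -0.47, 0.03, 0, 0, 0], [0.53, -0.3, 0.03, 0, 0, 0], [0.6, -0.11, 0.03, 0, 0, 0], [0.6, 0.11, 0.03, 0, 0, 0], 
[0.53, 0.3, 0.03, 0, 0, 0], [0.39, 0.47, 0.03, 0, 0, 0], [0.21, 0.57, 0.03, 0, 0, 0], [0.0, 0.61, 0.03, 0, 0, 0], [-0.21, 0.57, 0.03, 0, 0, 0], 
[-0.39, 0.47, 0.03, 0, 0, 0], [-0.53, 0.3, 0.03, 0, 0, 0], [-0.6, 0.11, 0.03, 0, 0, 0],
```

Call:
carry_out([
  [0,0,0,0,0,0],
  [0,0,0,0,0,0],
  [-0.6,-0.1,0.03,0,0,0],
  [-0.53,-0.3,0.03,0,0,0],
], force=40)

```text
clock: 11.17
tcp_pos: [0.5066, -0.2429, 0.276]
tcp_rot: [[1.0, 0.002, 0.003], [0.002, -1.0, -0.001], [0.003, 0.001, -1.0]]
ft_force: [5.9, 5.8, 5.3]
finger_gap: 0.0224
grip_force: 41.7
```

```bash
python3 -c "
from h import *
wind([.551,-.189],20,1)"
```

```text
t 11.1667 tcp [ 0.507 -0.243  0.276] angle -129.4915863905359 r 0.06980484939329068 F [5.875 5.825 5.27 ] 0.022443907442146065 41.66466951370239
[-0.4, -0.46, 0.03, 0, 0, 0],
```

Call:
carry_out([
  [-0.39,-0.47,0.03,0,0,0],
  [-0.21,-0.57,0.03,0,0,0],
  [0,-0.61,0.03,0,0,0],
  [0.21,-0.57,0.03,0,0,0],
  [0.39,-0.47,0.03,0,0,0],
])

```text
clock: 11.58
tcp_pos: [0.5051, -0.134, 0.2704]
tcp_rot: [[1.0, 0.002, 0.002], [0.002, -1.0, -0.003], [0.002, 0.003, -1.0]]
ft_force: [4.9, -8.4, 0.4]
finger_gap: 0.0222
grip_force: 41.1
```

Call:
carry_out([
  [0.53,-0.3,0.03,0,0,0],
  [0.6,-0.1,0.03,0,0,0],
  [0.6,0.1,0.03,0,0,0],
  [0.53,0.3,0.03,0,0,0],
  [0,0,0,0,0,0],
])

```text
clock: 12.0
tcp_pos: [0.599, -0.1372, 0.2657]
tcp_rot: [[1.0, 0.002, 0.003], [0.002, -1.0, -0.006], [0.003, 0.006, -1.0]]
ft_force: [1.3, -3.4, 5.4]
finger_gap: 0.0221
grip_force: 41.7
```

```bash
python3 -c "
from h import *
wind([.551,-.189],20,8)"
```

```text
t 12.0 tcp [ 0.599 -0.137  0.266] angle 47.18861121789154 r 0.07057469524580451 F [ 1.27  -3.373  5.396] 0.0221095626092511 41.71436439966783
[0.36, 0.5, 0.03, 0, 0, 0], [0.18, 0.58, 0.03, 0, 0, 0], [-0.03, 0.61, 0.03, 0, 0, 0], [-0.24, 0.56, 0.03, 0, 0, 0], [-0.41, 0.44, 0.03, 0, 0, 0], 
[-0.54, 0.28, 0.03, 0, 0, 0], [-0.6, 0.07, 0.03, 0, 0, 0], [-0.59, -0.14, 0.03, 0, 0, 0],
```

Call:
carry_out([
  [0.38,0.49,0.03,0,0,0],
  [0.18,0.58,0.03,0,0,0],
  [-0.03,0.61,0.03,0,0,0],
  [-0.24,0.56,0.03,0,0,0],
  [-0.41,0.45,0.03,0,0,0],
])

```text
clock: 12.42
tcp_pos: [0.5933, -0.2433, 0.2602]
tcp_rot: [[1.0, 0.003, 0.005], [0.003, -1.0, -0.001], [0.005, 0.001, -1.0]]
ft_force: [-2.1, 4.6, 7.8]
finger_gap: 0.0223
grip_force: 42.0
```

Call:
carry_out([
  [0,0,0,0,0,0],
  [0,0,0,0,0,0],
  [0,0,0,0,0,0],
  [0,0,0,0,0,0],
], fingers=1)

```text
clock: 12.75
tcp_pos: [0.5916, -0.2409, 0.2576]
tcp_rot: [[1.0, 0.004, -0.0], [0.004, -1.0, 0.001], [-0.0, -0.001, -1.0]]
ft_force: [-0.7, 0.5, -0.1]
finger_gap: 0.0699
grip_force: 0.0
```

```bash
python3 -c "
from h import *
wind([.551,-.189],20,1)"
```

```text
t 12.75 tcp [ 0.592 -0.241  0.258] angle -52.010487738548015 r 0.06590418209548028 F [-0.703  0.465 -0.082] 0.06990279564656804 0.0
[-0.47, 0.36, 0.03, 0, 0, 0],
```

Call:
carry_out([
  [0,0,-0.8,0,0,0],
  [0,0,-0.9,0,0,0],
  [0,0,-0.9,0,0,0],
  [0.6,-0.6,0,0,0,0],
  [0.6,-0.6,0,0,0,0],
])

```text
clock: 13.17
tcp_pos: [0.6407, -0.1934, 0.3672]
tcp_rot: [[1.0, 0.001, 0.007], [0.001, -1.0, -0.003], [0.007, 0.003, -1.0]]
ft_force: [0.3, -0.9, -0.8]
finger_gap: 0.0857
grip_force: 0.0
```

Call:
carry_out([
  [0.7,-0.6,0,0,0,0],
  [0.7,-0.6,0,0,0,0],
  [0.7,-0.6,0,0,0,0],
  [0.3,0,0,0,-1,0],
  [0.3,0,0,0,-1,0],
])

```text
clock: 13.58
tcp_pos: [0.7476, -0.1179, 0.3625]
tcp_rot: [[0.978, 0.007, -0.21], [0.006, -1.0, -0.002], [-0.21, 0.0, -0.978]]
ft_force: [0.4, -0.5, -0.2]
finger_gap: 0.0854
grip_force: 0.0
```

Call:
carry_out([
  [0,0,0,0,-1,0],
  [0,0,0,0,-1,0],
  [0,0,0,0,-1,0],
  [0,0,0,0,-1,0],
  [0,0,0,0,0,0],
])

```text
clock: 14.0
tcp_pos: [0.7489, -0.1197, 0.3524]
tcp_rot: [[0.803, 0.005, -0.597], [0.005, -1.0, -0.001], [-0.597, -0.002, -0.803]]
ft_force: [0.2, -0.8, -3.1]
finger_gap: 0.0856
grip_force: 0.0
```

Run:
```python
from h import *
go([.70,-.12,.22]);print(state()['tcp_rot'],state()['joint_pos'])
c=read_camera('wrist');print(proj(c,[[.6,-.12,.09],[.6,-.12,.13]]))
```

```text
t 14.0 tcp [ 0.749 -0.12   0.352] xang 0.3907635395147264 F [ 0.199 -0.804 -3.136] gap 0.0855830002320379
shift units (after turn) [0.993 0.007 3.387]
[[ 0.803  0.005 -0.597]
 [ 0.005 -1.    -0.001]
 [-0.597 -0.002 -0.803]] [-10.838  41.577  43.954  -8.56  130.273  75.393]
[[257.977 124.058]
 [257.873 145.287]]
```

Call:
carry_out([
  [0.25,0,0.85,0,0,0],
  [0.25,0,0.85,0,0,0],
  [0.25,0,0.85,0,0,0],
  [0.25,0,0.85,0,0,0],
  [0,0,0,0,0,0],
])

```text
clock: 14.47
tcp_pos: [0.6941, -0.12, 0.2195]
tcp_rot: [[0.802, 0.003, -0.597], [0.004, -1.0, 0.001], [-0.597, -0.003, -0.802]]
ft_force: [-0.6, -0.0, -2.5]
finger_gap: 0.0856
grip_force: 0.0
```

Run:
```python
from h import *
import pickle
go([.70,-.12,.22])
c=read_camera('wrist');a=read_camera('scene');pickle.dump((c,a),open('m.pkl','wb'))
p=proj(c,[[.6,-.12,.09]])[0];print(p)
u,v=int(p[0])-75,max(0,int(p[1])-75);print('off',u,v)
im=np.zeros((600,800,3),np.uint8)
im[:,:600]=cv2.resize(c['img'][v:v+150,u:u+150],(600,600),interpolation=cv2.INTER_CUBIC)
i=a['img'][238:270,210:232] ;im[:291,600:]=cv2.resize(i,(200,291),interpolation=cv2.INTER_CUBIC)
cv2.imwrite('pics/m1.png',im)
```

```text
t 14.4667 tcp [ 0.694 -0.12   0.219] xang 0.3079443325028717 F [-0.636 -0.009 -2.465] gap 0.08557204222062471
shift units (after turn) [ 0.111  0.    -0.099]
[257.879 175.027]
off 182 100
```

View pics/m1.png

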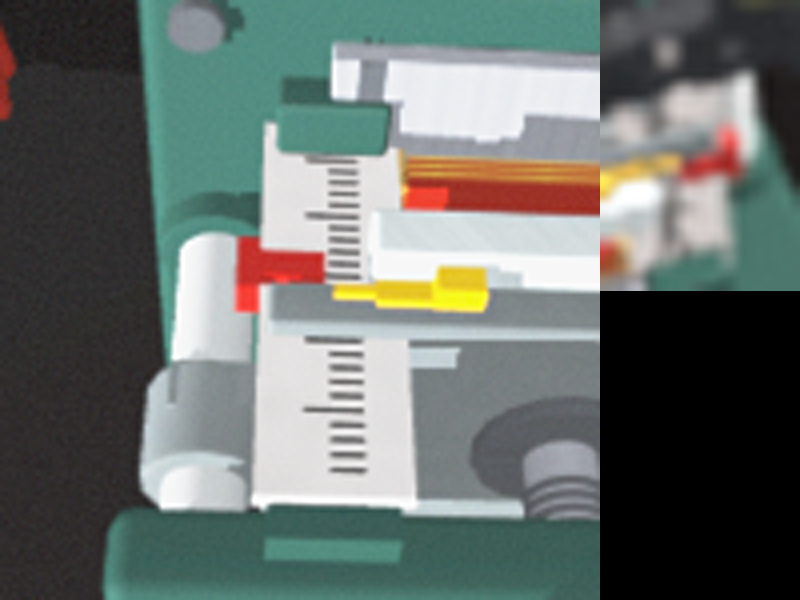

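Call:
carry_out([
  [0.6,0,0.8,0,0,0],
  [0.6,0,0.8,0,0,0],
  [0,0,0,0,0,0],
  [0,0,0,0,0,0],
])

```text
clock: 14.9
tcp_pos: [0.7012, -0.1212, 0.1485]
tcp_rot: [[0.809, 0.003, -0.588], [0.002, -1.0, -0.002], [-0.588, -0.0, -0.809]]
ft_force: [0.0, 0.6, 0.1]
finger_gap: 0.0855
grip_force: 0.0
```

```bash
cat > m.py <<'E'
from h import *
import pickle
def feats(c):
    h=cv2.resize(c['img'],None,fx=4,fy=4,interpolation=cv2.INTER_CUBIC)
    h=cv2.cvtColor(h,cv2.COLOR_BGR2HSV)
    p=proj(c,[[.6,-.12,.09]])[0]*4; y0,y1,x0,x1=int(p[1]-170),int(p[1]+170),int(p[0]-130),int(p[0]+240)
    H,S,V=[h[y0:y1,x0:x1,i] for i in range(3)]
    ye=((abs(H.astype(int)-28)<6)&(S>150)&(V>110)).astype(np.uint8); re=(((H<6)|(H>174))&(S>150)&(V>90)).astype(np.uint8)
    out=[]
    for m in (ye,re):
        n,l,st,ce=cv2.connectedComponentsWithStats(m)
        for k in range(1,n):
            if st[k,4]>150: out.append((('y','r')[m is re],*(st[k,:4]+[x0,y0,0,0]).tolist(),int(st[k,4])))
    return out,ye,re,x0,y0
E
python3 - <<'E'
from m import *
c1,a=pickle.load(open('m.pkl','rb'))
c2=read_camera('wrist');pickle.dump(c2,open('m2.pkl','wb'));go([.7,-.12,.14])
for c in(c1,c2):
    o,ye,re,x0,y0=feats(c);print(o)
    print(proj(c,[[.6,-.12,.09]])*4)
    for nm,m in(('y',ye),('r',re)):
        print(nm,[(int(x+x0),int(np.where(m[:,x])[0].min()+y0),int(np.where(m[:,x])[0].max()+y0)) for x in range(0,300,8) if m[:,x].any()])
E
```

```text
t 14.95 tcp [ 0.702 -0.122  0.151] xang 0.12522002852154226 F [-0.26  -0.863  0.435] gap 0.08524539662112789
shift units (after turn) [ 0.114 -0.039  0.252]
[('y', 1062, 668, 154, 43, 3996), ('r', 1133, 579, 138, 33, 3692), ('r', 966, 638, 86, 74, 3274)]
[[1031.516  700.109]]
y [(1069, 685, 697), (1077, 686, 697), (1085, 686, 698), (1093, 686, 697), (1101, 685, 699), (1109, 682, 705), (1117, 682, 705), (1125, 682, 705), (1133, 682, 706), (1141, 683, 706), (1149, 683, 706), (1157, 683, 706), (1165, 677, 708), (1173, 668, 708), (1181, 668, 709), (1189, 668, 709), (1197, 669, 709)]
r [(973, 638, 710), (981, 638, 711), (989, 650, 681), (997, 652, 681), (1005, 653, 681), (1013, 653, 681), (1021, 653, 680), (1029, 654, 681), (1037, 654, 681), (1045, 654, 681), (1133, 605, 606), (1141, 580, 607), (1149, 580, 608), (1157, 580, 608), (1165, 580, 608), (1173, 581, 608), (1181, 581, 608), (1189, 581, 608), (1197, 581, 608)]
[('y', 1058, 952, 173, 47, 5315), ('r', 1135, 819, 128, 60, 7117), ('r', 948, 909, 99, 82, 4493)]
[[1023.34   986.498]]
y [(1061, 970, 984), (1069, 970, 984), (1077, 970, 985), (1085, 970, 985), (1093, 970, 985), (1101, 971, 985), (1109, 964, 993), (1117, 964, 994), (1125, 965, 994), (1133, 965, 994), (1141, 965, 994), (1149, 965, 994), (1157, 965, 994), (1165, 966, 994), (1173, 960, 997), (1181, 953, 997), (1189, 953, 997)]
r [(949, 959, 988), (957, 909, 989), (965, 909, 990), (973, 922, 961), (981, 926, 960), (989, 926, 961), (997, 926, 962), (1005, 926, 962), (1013, 926, 962), (1021, 926, 962), (1029, 927, 962), (1037, 927, 962), (1045, 929, 957), (1141, 833, 877), (1149, 820, 877), (1157, 820, 877), (1165, 820, 877), (1173, 821, 877), (1181, 821, 877), (1189, 821, 877)]
```

Run:
```python
from m import *
c1,a=pickle.load(open('m.pkl','rb'));c2=pickle.load(open('m2.pkl','rb'))
f=lambda c,u,v:ray(c,(u+.5)/4-.5,(v+.5)/4-.5)
for n,p,q in [('tip',(1064,691.5),(1059,977)),('lineBot',(1047,654),(1046,927.5)),('lineTop',(1047,681),(1046,962)),('brBot',(970,638),(957,909)),('brTop',(970,710),(957,989.5)),('yblockTop',(1185,709),(1185,997)),('yblockBot',(1185,668),(1185,953))]:
    print(n,*tri(f(c1,*p),f(c2,*q)))
    for c,w in((c1,p),(c2,q)):
        o,d=f(c,*w);print('   z at x=.59,.595,.60,.605',[(o+d*(x-o[0])/d[0])[2] for x in(.585,.59,.595,.60,.605)])
```

```text
tip [ 0.602 -0.127  0.088] 0.00017571347642045731
   z at x=.59,.595,.60,.605 [np.float64(0.0746179247084513), np.float64(0.07867861733985107), np.float64(0.08273930997125087), np.float64(0.08680000260265067), np.float64(0.09086069523405046)]
   z at x=.59,.595,.60,.605 [np.float64(0.07979970405317907), np.float64(0.08232221510162233), np.float64(0.08484472615006561), np.float64(0.08736723719850888), np.float64(0.08988974824695214)]
lineBot [ 0.601 -0.124  0.076] 0.0011865098948383617
   z at x=.59,.595,.60,.605 [np.float64(0.06185179633227822), np.float64(0.06616479084781432), np.float64(0.07047778536335042), np.float64(0.07479077987888655), np.float64(0.07910377439442265)]
   z at x=.59,.595,.60,.605 [np.float64(0.06690903762208208), np.float64(0.06968006251362574), np.float64(0.0724510874051694), np.float64(0.07522211229671308), np.float64(0.07799313718825676)]
lineTop [ 0.601 -0.124  0.084] 0.0011648777778290873
   z at x=.59,.595,.60,.605 [np.float64(0.07112369485757852), np.float64(0.07525344529170463), np.float64(0.07938319572583075), np.float64(0.08351294615995683), np.float6
[... 1274 characters left out ...]
, np.float64(0.09202540029937681), np.float64(0.09597631249664101)]
   z at x=.59,.595,.60,.605 [np.float64(0.08485141709409366), np.float64(0.08727653824972197), np.float64(0.08970165940535028), np.float64(0.09212678056097859), np.float64(0.09455190171660689)]
yblockBot [ 0.608 -0.155  0.086] 0.002472059071957903
   z at x=.59,.595,.60,.605 [np.float64(0.06641881762438098), np.float64(0.07064155234909131), np.float64(0.07486428707380163), np.float64(0.07908702179851199), np.float64(0.08330975652322234)]
   z at x=.59,.595,.60,.605 [np.float64(0.0736253846906072), np.float64(0.0762669278962724), np.float64(0.0789084711019376), np.float64(0.08155001430760284), np.float64(0.08419155751326804)]
```

Wrist triangulation puts the marker line at z = 76 to 84 mm (middle 80) and the pointer tip at 87.8 mm in the same plane. About 7.7 mm is left, so roughly 138° more clockwise. I'm going back to the handle.

Call:
carry_out([
  [-0.6,0,-0.8,0,0,0],
  [-0.6,0,-0.8,0,0,0],
  [-0.25,0,-0.9,0,0,0],
  [-0.25,0,-0.9,0,0,0],
  [-0.25,0,-0.9,0,0,0],
])

```text
clock: 15.37
tcp_pos: [0.7392, -0.1212, 0.3414]
tcp_rot: [[0.814, 0.003, -0.58], [0.001, -1.0, -0.003], [-0.58, 0.002, -0.814]]
ft_force: [1.0, -1.0, -0.7]
finger_gap: 0.0854
grip_force: 0.0
```

Call:
carry_out([
  [-0.25,0,-0.9,0,0,0],
  [0,0,0,0,1,0],
  [0,0,0,0,1,0],
  [0,0,0,0,1,0],
  [0,0,0,0,1,0],
])

```text
clock: 15.78
tcp_pos: [0.753, -0.1213, 0.3749]
tcp_rot: [[0.981, 0.003, -0.194], [0.002, -1.0, -0.003], [-0.194, 0.002, -0.981]]
ft_force: [-0.8, -0.8, -0.3]
finger_gap: 0.0855
grip_force: 0.0
```

Call:
carry_out([
  [0,0,0,0,1,0],
  [0,0,0,0,1,0],
  [0,0,0,0,0,0],
])

```text
clock: 16.03
tcp_pos: [0.7496, -0.1211, 0.3754]
tcp_rot: [[1.0, 0.002, 0.01], [0.002, -1.0, -0.002], [0.01, 0.002, -1.0]]
ft_force: [-1.0, -0.2, 0.9]
finger_gap: 0.0852
grip_force: 0.0
```

Run:
```python
from h import *
go([.594,-.244,.36],0);print(state()['tcp_rot'])
```

```text
t 16.0333 tcp [ 0.75  -0.121  0.375] xang 0.1387358861984371 F [-1.032 -0.216  0.91 ] gap 0.085248522485893
turn units 0.023122647699739516
shift units (after turn) [-3.893  3.071  0.353]
[[ 1.     0.002  0.01 ]
 [ 0.002 -1.    -0.002]
 [ 0.01   0.002 -1.   ]]
```

Call:
carry_out([
  [-0.78,0.6,0,0,0,0],
  [-0.78,0.6,0,0,0,0],
  [-0.78,0.6,0,0,0,0],
  [-0.78,0.6,0,0,0,0],
  [-0.78,0.6,0,0,0,0],
])

```text
clock: 16.45
tcp_pos: [0.5954, -0.2427, 0.3723]
tcp_rot: [[1.0, 0.004, 0.003], [0.004, -1.0, -0.003], [0.003, 0.003, -1.0]]
ft_force: [-0.4, -0.9, -0.7]
finger_gap: 0.0852
grip_force: 0.0
```

Call:
carry_out([
  [0,0,0.6,0,0,0],
  [0,0,0.6,0,0,0],
  [0,0,0,0,0,0],
  [0,0,0,0,0,0],
])

```text
clock: 16.78
tcp_pos: [0.5964, -0.2418, 0.3211]
tcp_rot: [[1.0, 0.003, -0.0], [0.003, -1.0, -0.0], [-0.0, 0.0, -1.0]]
ft_force: [-1.4, -0.6, 0.2]
finger_gap: 0.0854
grip_force: 0.0
```

Run:
```python
from h import *
go([.594,-.244,.26],0);c=read_camera('wrist')
h=cv2.cvtColor(c['img'],cv2.COLOR_BGR2GRAY);cv2.imwrite('pics/w5.png',c['img'])
print(proj(c,[[.594,-.244,.282],[.594,-.244,.262]]))
```

```text
t 16.7833 tcp [ 0.596 -0.242  0.321] xang 0.16892685400911178 F [-1.425 -0.649  0.152] gap 0.08542177494940005
turn units 0.028154475668185297
shift units (after turn) [-0.058  0.054  1.529]
[[261.001 232.426]
 [260.781 219.573]]
```

View pics/w5.png

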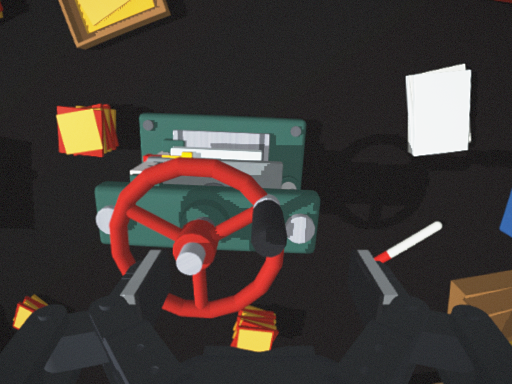

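The handle is at (270,232), between the open fingers and about 5 mm to the right of centre. I'll descend and grip.

Call:
carry_out([
  [-0.05,0.15,0.5,0,0,0],
  [0,0,0.5,0,0,0],
  [0,0,0.5,0,0,0],
  [0,0,0,0,0,0],
])

```text
clock: 17.17
tcp_pos: [0.5938, -0.2469, 0.2575]
tcp_rot: [[1.0, 0.004, -0.004], [0.004, -1.0, 0.002], [-0.004, -0.002, -1.0]]
ft_force: [0.7, -0.4, -1.3]
finger_gap: 0.0852
grip_force: 0.0
```

Call:
carry_out([
  [0,0,0,0,0,0],
  [0,0,0,0,0,0],
  [0,0,0,0,0,0],
  [0,0,0,0,0,0],
  [0,0,0,0,0,0],
], fingers=-1, force=40)

```text
clock: 17.58
tcp_pos: [0.5946, -0.2478, 0.261]
tcp_rot: [[1.0, 0.003, 0.002], [0.003, -1.0, -0.001], [0.002, 0.001, -1.0]]
ft_force: [0.5, -0.0, 0.4]
finger_gap: 0.0254
grip_force: 0.0
```

Call:
carry_out([
  [0,0,0,0,0,0],
  [0,0,0,0,0,0],
])

```text
clock: 17.75
tcp_pos: [0.5947, -0.2483, 0.2612]
tcp_rot: [[1.0, 0.003, 0.003], [0.003, -1.0, -0.002], [0.003, 0.002, -1.0]]
ft_force: [1.0, -0.7, 5.0]
finger_gap: 0.0221
grip_force: 38.9
```

```bash
python3 -c "
from h import *
wind([.551,-.189],20,7)"
```

```text
t 17.75 tcp [ 0.595 -0.248  0.261] angle -53.620458562652374 r 0.0736309516473308 F [ 1.004 -0.681  4.955] 0.02213746325873282 38.91136084275786
[-0.6, 0.2, 0.03, 0, 0, 0], [-0.6, 0.07, 0.03, 0, 0, 0], [-0.59, -0.14, 0.03, 0, 0, 0], [-0.51, -0.34, 0.03, 0, 0, 0], [-0.36, -0.49, 0.03, 0, 0, 0], 
[-0.17, -0.58, 0.03, 0, 0, 0], [0.04, -0.61, 0.03, 0, 0, 0],
```

Call:
carry_out([
  [-0.6,0.2,0.03,0,0,0],
  [-0.6,0.07,0.03,0,0,0],
  [-0.59,-0.14,0.03,0,0,0],
  [-0.51,-0.34,0.03,0,0,0],
  [-0.36,-0.49,0.03,0,0,0],
])

```text
clock: 18.17
tcp_pos: [0.4935, -0.216, 0.256]
tcp_rot: [[1.0, 0.002, 0.022], [0.002, -1.0, 0.008], [0.022, -0.008, -1.0]]
ft_force: [36.9, 15.9, -1.9]
finger_gap: 0.022
grip_force: 42.2
```

Call:
carry_out([
  [-0.17,-0.58,0.03,0,0,0],
  [0.03,-0.5,0.02,0,0,0],
  [0,0,0,0,0,0],
  [0,0,0,0,0,0],
])

```text
clock: 18.5
tcp_pos: [0.4893, -0.1761, 0.2542]
tcp_rot: [[1.0, 0.005, 0.024], [0.005, -1.0, -0.003], [0.024, 0.003, -1.0]]
ft_force: [28.0, -0.5, -4.2]
finger_gap: 0.0219
grip_force: 41.5
```

```bash
python3 -c "
from h import *
wind([.551,-.189],20,1)"
```

```text
t 18.5 tcp [ 0.489 -0.176  0.254] angle 168.187050118941 r 0.0630051549093289 F [27.951 -0.471 -4.244] 0.021938062560907867 41.51511317119002
[0.06, -0.6, 0.03, 0, 0, 0],
```

Call:
carry_out([
  [0,0,0,0,0,0],
  [0,0,0,0,0,0],
  [0,0,0,0,0,0],
  [0,0,0,0,0,0],
  [0,0,0,0,0,0],
], fingers=1)

```text
clock: 18.92
tcp_pos: [0.4814, -0.1767, 0.2508]
tcp_rot: [[1.0, 0.002, -0.001], [0.002, -1.0, 0.001], [-0.001, -0.001, -1.0]]
ft_force: [-0.1, -0.4, -0.3]
finger_gap: 0.0808
grip_force: 0.0
```

Call:
carry_out([
  [0,0,-0.9,0,0,0],
  [0,0,-0.9,0,0,0],
  [0,0,-0.9,0,0,0],
  [0.8,-0.2,0,0,0,0],
  [0.8,-0.2,0,0,0,0],
])

```text
clock: 19.33
tcp_pos: [0.5469, -0.1614, 0.3643]
tcp_rot: [[1.0, 0.0, 0.008], [0.0, -1.0, -0.003], [0.008, 0.003, -1.0]]
ft_force: [0.6, -0.8, -0.0]
finger_gap: 0.0853
grip_force: 0.0
```

Call:
carry_out([
  [0.9,-0.2,0,0,0,0],
  [0.9,-0.2,0,0,0,0],
  [0.9,-0.2,0,0,0,0],
  [0.9,-0.2,0,0,0,0],
  [0.9,-0.1,0,0,0,0],
])

```text
clock: 19.75
tcp_pos: [0.7271, -0.1232, 0.3587]
tcp_rot: [[1.0, 0.003, -0.001], [0.003, -1.0, 0.0], [-0.001, -0.0, -1.0]]
ft_force: [-0.3, -0.6, -0.0]
finger_gap: 0.0854
grip_force: 0.0
```

Call:
carry_out([
  [0.3,0,0,0,-1,0],
  [0,0,0,0,-1,0],
  [0,0,0,0,-1,0],
  [0,0,0,0,-1,0],
  [0,0,0,0,-1,0],
])

```text
clock: 20.17
tcp_pos: [0.7379, -0.1242, 0.3595]
tcp_rot: [[0.864, 0.002, -0.504], [0.002, -1.0, -0.001], [-0.504, 0.0, -0.864]]
ft_force: [-0.0, 0.5, 0.8]
finger_gap: 0.0857
grip_force: 0.0
```

Call:
carry_out([
  [0,0,0,0,-1,0],
  [0,0,0,0,0,0],
  [0,0,0,0,0,0],
])

```text
clock: 20.42
tcp_pos: [0.7383, -0.1242, 0.355]
tcp_rot: [[0.807, 0.003, -0.591], [0.003, -1.0, -0.001], [-0.591, -0.001, -0.807]]
ft_force: [0.1, 0.6, -0.8]
finger_gap: 0.0854
grip_force: 0.0
```

Run:
```python
from h import *
go([.695,-.12,.22]);print(state()['tcp_rot'])
```

```text
t 20.4167 tcp [ 0.738 -0.124  0.355] xang 0.20669549587160485 F [ 0.075  0.553 -0.765] gap 0.08536453217108063
shift units (after turn) [ 1.12  -0.104  3.362]
[[ 0.807  0.003 -0.591]
 [ 0.003 -1.    -0.001]
 [-0.591 -0.001 -0.807]]
```

Call:
carry_out([
  [0.28,0,0.84,0,0,0],
  [0.28,0,0.84,0,0,0],
  [0.28,0,0.84,0,0,0],
  [0.28,0,0.84,0,0,0],
  [0,0,0,0,0,0],
])

```text
clock: 20.83
tcp_pos: [0.6898, -0.1235, 0.2173]
tcp_rot: [[0.803, 0.002, -0.596], [0.003, -1.0, 0.001], [-0.596, -0.003, -0.803]]
ft_force: [-0.6, 0.4, -2.2]
finger_gap: 0.0858
grip_force: 0.0
```

Call:
carry_out([
  [0,0,0,0,0,0],
  [0,0,0,0,0,0],
])

```text
clock: 21.0
tcp_pos: [0.6959, -0.1245, 0.2285]
tcp_rot: [[0.812, 0.002, -0.583], [0.001, -1.0, -0.002], [-0.583, 0.001, -0.812]]
ft_force: [0.8, 0.4, 1.0]
finger_gap: 0.0854
grip_force: 0.0
```

Run:
```python
from m import *
c=read_camera('wrist');pickle.dump(c,open('m3.pkl','wb'));go([.7,-.12,.22])
o,ye,re,x0,y0=feats(c);print(o)
col=lambda m,x:(np.where(m[:,x])[0].min()+y0,np.where(m[:,x])[0].max()+y0)
Z=lambda u,v,x=.6015:(lambda o,d:(o+d*(x-o[0])/d[0])[1:])(*ray(c,(u+.5)/4-.5,(v+.5)/4-.5))
for nm,m in(('y',ye),('r',re)):
  for x in range(0,300,8):
    if m[:,x].any():
      a,b=col(m,x);print(nm,x+x0,a,b,Z(x+x0,a),Z(x+x0,b))
```

```text
t 21.05 tcp [ 0.697 -0.125  0.229] xang 0.08100067012792782 F [-0.785  0.191  1.087] gap 0.08530153811963262
shift units (after turn) [ 0.204 -0.114  0.14 ]
[('y', 1041, 633, 147, 42, 3672), ('r', 1117, 572, 134, 9, 491), ('r', 946, 629, 84, 71, 1949)]
y 1041 656 657 [-0.127  0.08 ] [-0.127  0.081]
y 1049 651 662 [-0.129  0.079] [-0.129  0.082]
y 1057 651 662 [-0.131  0.079] [-0.131  0.082]
y 1065 651 663 [-0.133  0.079] [-0.133  0.083]
y 1073 652 663 [-0.135  0.079] [-0.135  0.083]
y 1081 649 665 [-0.137  0.078] [-0.137  0.083]
y 1089 647 670 [-0.139  0.077] [-0.139  0.085]
y 1097 648 670 [-0.141  0.078] [-0.141  0.085]
y 1105 648 670 [-0.143  0.078] [-0.143  0.085]
y 1113 648 670 [-0.145  0.078] [-0.145  0.085]
y 1121 648 670 [-0.147  0.077] [-0.147  0.085]
y 1129 648 671 [-0.149  0.077] [-0.149  0.085]
y 1137 646 672 [-0.151  0.077] [-0.151  0.086]
y 1145 634 673 [-0.154  0.073] [-0.153  0.086]
y 1153 634 673 [-0.156  0.073] [-0.155  0.086]
y 1161 634 673 [-0.158  0.073] [-0.157  0.086]
y 1169 635 673 [-0.16   0.073] [-0.159  0.086]
y 1177 635 674 [-0.162  0.073] [-0.161  0.086]
r 953 629 697 [-0.104  0.071] [-0.105  0.094]
r 961 629 698 [-0.107  0.071] [-0.107  0.094]
r 969 641 671 [-0.109  0.075] [-0.109  0.085]
r 977 642 662 [-0.111  0.076] [-0.111  0.082]
r 985 642 647 [-0.113  0.076] [-0.113  0.077]
r 993 642 647 [-0.115  0.076] [-0.115  0.077]
r 1001 642 647 [-0.117  0.076] [-0.117  0.077]
r 1009 642 647 [-0.119  0.076] [-0.119  0.077]
r 1017 643 648 [-0.121  0.076] [-0.121  0.078]
r 1025 643 648 [-0.123  0.076] [-0.123  0.078]
r 1121 573 576 [-0.148  0.051] [-0.148  0.052]
r 1129 572 576 [-0.151  0.05 ] [-0.151  0.052]
r 1137 573 576 [-0.153  0.051] [-0.153  0.052]
r 1145 573 576 [-0.155  0.051] [-0.155  0.052]
r 1153 575 577 [-0.157  0.051] [-0.157  0.052]
r 1161 574 577 [-0.159  0.051] [-0.159  0.052]
r 1169 575 577 [-0.161  0.051] [-0.161  0.052]
r 1177 575 577 [-0.163  0.051] [-0.163  0.052]
```

The tip is at z ≈ 80.6 mm and the marker's middle at about 80.0 mm, so they are level. I'll back the arm off and hand in.

Call:
carry_out([
  [0,0,-0.6,0,0,0],
  [0,0,-0.6,0,0,0],
  [0,0,0,0,0,0],
  [0,0,0,0,0,0],
  [0,0,0,0,0,0],
])

```text
clock: 21.47
tcp_pos: [0.7237, -0.1241, 0.2645]
tcp_rot: [[0.811, 0.003, -0.585], [0.002, -1.0, -0.002], [-0.585, 0.001, -0.811]]
ft_force: [-0.4, 0.2, -0.5]
finger_gap: 0.0853
grip_force: 0.0
```

```bash
python3 -c "
from h import *
print(state()['ft_force'],sign_off())"
```

```text
the job is handed in; nothing more can be done
[-0.37   0.188 -0.52 ] None
```

The job is handed in at about 21 s: by touch the toggle was already ON, so I left it there; I wound the pointer to within about 1 mm of the red marker's middle by wrist camera and let go. `sign_off()` returned no verdict.

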